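# Find the soft machine foot on the hardness tester

## Task

One of the two orange machine feet has gone soft underneath and they look alike. Press a foot squarely, rubber side down, over the pin of the hardness tester until it sits flat on the sprung table, hold a steady push of about 12 N (never over 25 N) for two seconds and read how far the pin is pushed in: green on the dial is sound, red is soft. Once the soft foot itself has been tested this way (do not judge it only by the other one), stand it upright in the middle of the red tray, leave the sound one standing upright on the bench or its mat, and do not disturb the other things.

Things in the scene. Friction and masses are not known exactly. Their poses are not given: they have to be found in the camera images.
- foot_a_mid (a point): one of two machine feet alike in looks, about 150 g, standing rubber side down: ribbed orange barrel 36 mm in diameter (11 to 58 mm above the underside; grip it here) on a dark collar of 54 mm diameter, 11 mm high; 8 mm stud on top, 71 mm high in all. A sprung rubber disc of 27 mm is level with the collar's underside. The point: on the axis, 36 mm above the underside; z up the axis
- foot_b_mid (a point): the other foot: same looks, size, point and axes. Which of the two is soft is not known beforehand. Both start on the bare blue bench, 3 mm lower than the black mat
- pin_axis (a point): point on the vertical axis of the tester's brass pin (8 mm diameter), 42 mm above the mat (z = 0), fixed to the base plate. The pin stands 6 mm out of the centre of a sprung round table (74 mm diameter). The table's height is set by a screw and not measured: its free top is somewhere from 34 to 50 mm above the mat. It gives 1 mm for every 3 N after the first 1.5 N, up to 12 mm
- pin (a joint): how far the pin is pushed in, in m: 0 free, 0.006 level with the table's top; spring 1 N per mm. The black dial needle follows: pointing left at 0, clockwise 0.5 rad per mm. When a foot is held flat on the table, a sound one pushes the pin in 4 to 5.6 mm (green marks), a soft one only 0.6 to 2.6 mm (red marks), as the pin sinks into its rubber
- tester: bench hardness tester, fixed: grey plate 104 x 200 mm, 14 mm high, with the table and pin 45 mm to the -y side of its centre and, 50 mm to the +y side, a round white dial (72 mm, facing up and to the robot, up to 108 mm high, carried by the table) with red and green marks. Origin at the centre of the plate's underside, z up
- tray: red open tray for rejected feet, 120 x 120 mm outside, 26 mm high, walls and floor 4 mm thick, fixed; origin at the centre of its underside on the mat, z up
- parallel_a: bystander: ground steel bar 20 x 70 x 16 mm, origin at the centre of its underside.
- ring_gauge_1: bystander: steel setting ring, 44 mm across, 14 mm high, origin at the centre of its underside.
- parallel_c: bystander: small ground steel block 26 x 44 x 19 mm, origin at the centre of its underside.
Mind the look-alikes: they are no part of the job. Leave any pink or purple look-alike of the part that bears foot_b_mid alone.

How it is judged:
By the outcome, as a careful person would: the job done as asked, in the order asked, and still so for the second after the job is handed in, with the robot touching nothing.
It also fails if it takes over 67 s, if anything falls off the work surface, if the arm or the gripper's body presses on something with over 40 N, if the wrist force passes 120 N, or if a joint passes its speed limit or range.

## Robot

A 6-joint arm with a two-finger parallel gripper is mounted at the origin on a cart in front of the work surface, level with it; the furniture and walls round the work are solid. World frame = base frame: x ahead of the robot, y to its left, z up, the work surface at z = 0. Lengths are in m, angles in rad, forces in N, time in s.
With the tool pointing down it reaches from about 0.425 to 0.95 m from the base axis. Payload 14.7 kg.
Tool frame: the origin (TCP) lies between the finger pads; the fingertips stand tip_extent ahead of it and the grasp point (between the pads) lies 8 mm behind it (tip_extent is the distance from the TCP to the fingertips, in m); y points along the fingers, z is the direction in which the jaws open and shut, and the axes are right-handed (so a half turn about y gives the same grasp; the last joint's range is limited). The gripper opens to 85 mm and grips with 20 to 120 N. Pads are 22 mm wide; open, the fingers measure 114 mm over their backs; the gripper's body (76 mm by 85 mm) begins 54 mm behind the grasp point. The pads swing forward as they close: fully open they stand 13 mm farther back than shut.
Start: joints at [1.17, 0.48, 1.596, -0, 1.065, -0.047], TCP at [0.225, 0.61, 0.242] pointing down, gripper open.
Joint ranges: [-2.75, 2.75], [-0.82, 2.05], [0.23, 2.67], [-1.56, 4.7], [0.09, 2.69], [-2.92, 2.92]. Speed limits (rad/s): [1.89, 1.89, 2.39, 3.01, 3.01, 3.01].

## Interface

Orientations are given as a rotation vector (axis times angle).
In Python, from rig import read_state, read_camera, camera_params, hand_in, tip_extent gives the robot as it stands.
- The arm moves only by the tool servo_tool, never from a script. Its argument "increments" is a list of rows, each a list of 7 numbers: the turn, a rotation vector about the tool's x, y, z each as a share of 45 degrees, from -1 to 1, then the shift along the tool's x, y, z each as a share of 500 mm, from -1 to 1, then the closure, from -1 (fully open) to 1 (shut). A call has 1 to 12 rows; each row is the pose to reach, as a shift and turn from the pose measured when the call began, along the tool's axes at that moment; what a row does not reach only later rows make up. A row lasts 1/12 s, in which the tool goes at most 41.7 mm and 7.16 degrees, less where a joint would pass 70% of its speed; a pose out of reach is approached as far as the arm can. A call with a number of a shift or a turn outside -1 to 1 is refused whole. A call with a gripper value outside its range is refused whole. The fingers move at their own pace and stop on an object; "newtons" is the grip in N (left out, the last holds). Time passes only in rows, so rows that repeat a pose let the fingers close. It gives the time, the measured TCP pose, the force and the opening at its end, in the units of the state.
- read_state(): the state, without advancing time (a new reading comes with each control period).
- read_camera(name): name is "side" or "top" or "wrist"; returns the picture (480x640x3 uint8, red, green, blue); there is no depth.
- camera_params(name): a dict with "vertical_fov" (degrees; the focal length in pixels is half the picture's height over the tangent of half this angle, whatever the lens; pixels are square), "cx", "cy" (the principal point, pixels), "rvec" (rotation vector, rad) and "tvec" (3), from world to camera coordinates, as OpenCV has them. Camera axes: x right, y down, z forward; pixel columns grow to the right and rows downward; lengths in m; the calibration is good to about 2 mm. A picture is of the moment at which its call begins: read the wrist's pose just before it. camera_params takes no time and is no camera call; for the wrist camera it gives the pose at the moment of the call.
- hand_in(): hands the job in, once; it reports no verdict.
The state is a dict: "t": time; "joints": joint angles; "dq": joint speeds; "effort": joint torques, N m; "eef_pos": TCP position; "orientation": TCP orientation; "ft_force": force on the tool from outside, world axes, zero at the start; "wrist_torque": the same for the moment, N m; "grip_width": finger opening in m.
Only numpy, scipy, OpenCV 4.12 (cv2) and the standard library are available. Lean on these libraries where they do the work, as an engineer would, in place of code of your own. Each camera call takes 0.05 s, during which the arm holds its last target. There are 200 camera calls.

## Working session

There is one attempt and no reset: what is moved stays moved. The work goes in short steps, Python scripts to look and compute and a tool call to move; the robot and the scene stay as the last step left them, time stands still between calls to the robot, and variables do not carry over. Pictures are saved under pics/ and viewed, about 8 in all and at most 12, crops included, and the job is handed in when it is done.

Besides the shell and the picture viewer there is one more tool, called after "Request:" as name(argument=value, ...) on one line, values as JSON. servo_tool: Moves the arm, as the interface text tells. Shift numbers are shares of 500 mm and turn numbers shares of 45 degrees, none past 1 either way. Its arguments: {"type":"object","properties":{"increments":{"type":"array","items":{"type":"array","items":{"type":"number"}}},"newtons":{"type":"number"}},"required":["increments"]}

```bash
mkdir -p pics; ls
cat > h.py <<'E'
import numpy as np, cv2
from rig import *
def cam(n):
    p=camera_params(n); im=read_camera(n); return p,im
def ray(p,u,v):
    f=240/np.tan(np.radians(p["vertical_fov"])/2)
    R=cv2.Rodrigues(np.array(p["rvec"],float))[0]; t=np.array(p["tvec"],float)
    d=R.T@np.array([(u-p["cx"])/f,(v-p["cy"])/f,1]); return -R.T@t,d
def onz(p,u,v,z):
    o,d=ray(p,u,v); return o+d*(z-o[2])/d[2]
def proj(p,X):
    f=240/np.tan(np.radians(p["vertical_fov"])/2)
    R=cv2.Rodrigues(np.array(p["rvec"],float))[0]; c=R@np.array(X)+np.array(p["tvec"],float)
    return f*c[0]/c[2]+p["cx"],f*c[1]/c[2]+p["cy"]
def save(n,im): cv2.imwrite("pics/%s.png"%n,im[:,:,::-1])
E
python3 - <<'E'
from h import *
s=read_state(); print(s, tip_extent() if callable(tip_extent) else tip_extent)
for n in("top","side"):
    p,im=cam(n); save(n+"0",im); print(n,p)
E
```

```text
pics
{'t': 0.0, 'joints': array([ 1.17036697e+00,  4.80822893e-01,  1.59687954e+00,  7.62954873e-06,
        1.06505940e+00, -4.65953764e-02]), 'dq': array([-2.23571859e-03, -7.96036349e-05, -2.34492149e-04, -4.75606978e-04,
        1.81456166e-03,  4.14645134e-04]), 'effort': array([ 3.97039927e-03, -9.50637960e+01, -4.30180657e+01,  1.93280657e-04,
        1.20677325e-02,  2.86105774e-05]), 'eef_pos': array([0.22504654, 0.60938419, 0.24167606]), 'orientation': array([-1.55404749,  0.27789421, -0.27747505]), 'ft_force': array([ 0.24280608, -0.52607719, -0.13566155]), 'wrist_torque': array([0.03936711, 0.02133672, 0.02955636]), 'grip_width': 0.08538037531678387} 0.011
top {'vertical_fov': 46.24158441076807, 'cx': 324.0999832084772, 'cy': 238.71573539456296, 'rvec': array([ 2.10237497, -2.13028213,  0.21934113]), 'tvec': array([-0.15431016,  0.51216367,  1.76291026])}
side {'vertical_fov': 44.6279642497199, 'cx': 312.113123936456, 'cy': 238.28046752530093, 'rvec': array([ 2.18425569, -0.11551272,  0.07681866]), 'tvec': array([-4.96109714e-01, -5.08578595e-04,  1.63383449e+00])}
```

View pics/top0.png

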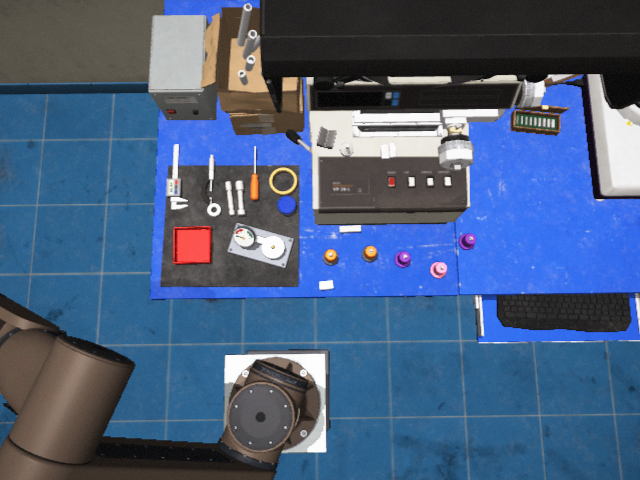

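View pics/side0.png

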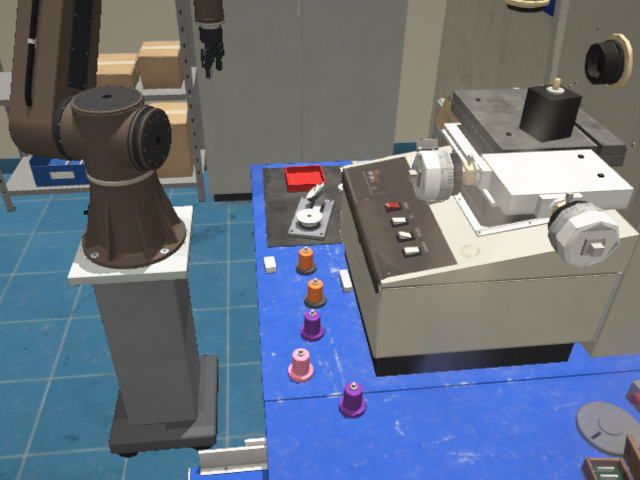

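Top view: orange feet at about (330,257) and (370,254), pin/table at (273,246), dial at (243,237), tray at (193,245). The side view shows the same: feet at (306,260) and (316,292), table at (308,217), and a tall machine right behind the feet.

```bash
cat >> h.py <<'E'
def blobs(im,lo,hi,box,amin=15):
    h=cv2.cvtColor(im,cv2.COLOR_RGB2HSV); m=cv2.inRange(h,np.array(lo),np.array(hi))
    b=np.zeros_like(m); x0,y0,x1,y1=box; b[y0:y1,x0:x1]=m[y0:y1,x0:x1]
    n,l,s,c=cv2.connectedComponentsWithStats(b)
    return [(c[i].round(1),s[i]) for i in range(1,n) if s[i][4]>=amin]
def tri(p1,a,p2,b):
    o1,d1=ray(p1,*a);o2,d2=ray(p2,*b)
    k=np.linalg.lstsq(np.c_[d1,-d2],o2-o1,rcond=None)[0]
    A,B=o1+k[0]*d1,o2+k[1]*d2; return (A+B)/2,np.linalg.norm(A-B)
E
python3 - <<'E'
from h import *
from scipy.spatial.transform import Rotation as R
s=read_state(); print(R.from_rotvec(s['orientation']).as_matrix().round(3))
T=cv2.imread('pics/top0.png')[:,:,::-1];S=cv2.imread('pics/side0.png')[:,:,::-1]
pt,ps=camera_params('top'),camera_params('side')
bt=blobs(T,(5,150,120),(20,255,255),(310,235,385,275)); bs=blobs(S,(5,150,120),(20,255,255),(290,240,335,310))
print(bt,bs)
for a in bt: print('foot by top z=.04',onz(pt,*a[0],.045))
for a in bs: print('foot by side z=.034',onz(ps,*a[0],.034))
for n,u,v,z in(('pin',273,246,.045),('dial',243,237,.09),('traycorner',175,228,.026),('tc2',212,263,.026),('blk',326,285,.019),('bar',350,229,.016),('machine edge',315,222,.0),('mach',468,210,0.1),('armov',262,75,.4)): print(n,onz(pt,u,v,z).round(3))
print('tray',[ (c,onz(pt,*c,.01)) for c,st in blobs(T,(0,150,100),(4,255,255),(165,215,220,275),200)])
# table: bright
g=blobs(S,(0,0,200),(180,60,255),(290,195,335,235)); print(g)
def crop(im,x0,y0,x1,y1,k):return cv2.resize(np.ascontiguousarray(im[y0:y1,x0:x1]),None,fx=k,fy=k,interpolation=cv2.INTER_CUBIC)
a=crop(T,165,215,385,295,3.6);b=crop(S,250,160,370,240,5); c=np.zeros((a.shape[0]+b.shape[0]+0,800,3),np.uint8)
c[:a.shape[0],:a.shape[1]]=a;c[a.shape[0]:,:b.shape[1]]=b; save('c1',c[:600]); print(a.shape)
E
```

```text
[[ 0.938 -0.     0.346]
 [-0.346 -0.001  0.938]
 [-0.    -1.    -0.001]]
[(array([370.2, 251.9]), array([365, 246,  11,  12,  74], dtype=int32)), (array([330.3, 255.7]), array([325, 250,  11,  11,  56], dtype=int32))] [(array([305.4, 259.7]), array([299, 249,  14,  21, 221], dtype=int32)), (array([314.5, 291.9]), array([308, 281,  14,  22, 258], dtype=int32))]
foot by top z=.04 [ 0.46622025 -0.30928728  0.045     ]
foot by top z=.04 [ 0.45545268 -0.18031615  0.045     ]
foot by side z=.034 [ 0.46020765 -0.18883443  0.034     ]
foot by side z=.034 [ 0.46890394 -0.31745353  0.034     ]
pin [0.49  0.004 0.045]
dial [0.511 0.095 0.09 ]
traycorner [0.558 0.328 0.026]
tc2 [0.44  0.204 0.026]
blk [ 0.364 -0.165  0.019]
bar [ 0.549 -0.247  0.016]
machine edge [ 0.578 -0.132  0.   ]
mach [ 0.588 -0.619  0.1  ]
armov [0.903 0.006 0.4  ]
tray [(array([192. , 244.4]), array([0.50527893, 0.27452833, 0.01      ]))]
[(array([309.3, 195.7]), array([307, 195,   7,   3,  15], dtype=int32)), (array([309.4, 214.7]), array([296, 206,  27,  17, 323], dtype=int32))]
(288, 792, 3)
```

View pics/c1.png

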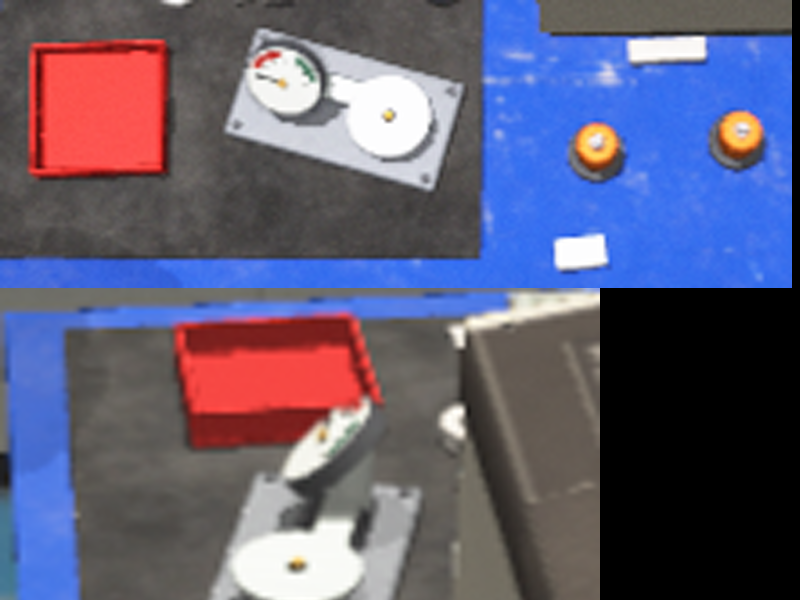

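```bash
cat >> h.py <<'E'
from scipy.spatial.transform import Rotation as Ro
def go(x,y,z,yaw=None,say=True):
    """shares to put TCP at x,y,z, tool pointing down, jaw axis at yaw (deg from world x)"""
    s=read_state(); C=Ro.from_rotvec(s['orientation']); M=C.as_matrix()
    if yaw is None: yaw=np.degrees(np.arctan2(M[1,2],M[0,2]))
    a=np.radians(yaw); zz=np.array([np.cos(a),np.sin(a),0]); yy=np.array([0,0,-1.]); xx=np.cross(yy,zz)
    r=(C.inv()*Ro.from_matrix(np.c_[xx,yy,zz])).as_rotvec()/np.radians(45)
    d=M.T@(np.array([x,y,z])-s['eef_pos']); print('t',s['t'],'yaw',yaw,'row',r.round(3),(d/.5).round(4),'n',np.linalg.norm(d)/.0417)
E
python3 -c "
from h import *
go(.46,.22,.24)
print(-ray(camera_params('top'),0,0)[0],ray(camera_params('side'),0,0)[0])"
```

```text
t 0.1 yaw 69.72781885039988 row [ 0.001 -0.    -0.   ] [ 0.7107  0.004  -0.5678] n 10.907023050301797
[-0.14459511  0.15178132 -1.83030886] [ 0.33226346 -1.38006769  0.94897546]
```

Request:
servo_tool(increments=[[0,0,0,0.71,0,-0.569,-1],[0,0,0,0.71,0,-0.569,-1],[0,0,0,0.71,0,-0.569,-1],[0,0,0,0.71,0,-0.569,-1],[0,0,0,0.71,0,-0.569,-1],[0,0,0,0.71,0,-0.569,-1],[0,0,0,0.71,0,-0.569,-1],[0,0,0,0.71,0,-0.569,-1],[0,0,0,0.71,0,-0.569,-1],[0,0,0,0.71,0,-0.569,-1],[0,0,0,0.71,0,-0.569,-1],[0,0,0,0.71,0,-0.569,-1]])

```text
t: 1.1
eef_pos: [0.4623, 0.2146, 0.242]
orientation: [-1.555, 0.28, -0.281]
ft_force: [-0.0, 0.4, 0.1]
grip_width: 0.0854
```

```bash
python3 -c "
from h import *
go(.44,-.24,.24)"
```

```text
t 1.1 yaw 69.50935367983098 row [0.002 0.    0.002] [ 0.2765  0.0059 -0.8672] n 10.914252138657295
```

Request:
servo_tool(increments=[[0,0,0,0.2765,0,-0.867,-1],[0,0,0,0.2765,0,-0.867,-1],[0,0,0,0.2765,0,-0.867,-1],[0,0,0,0.2765,0,-0.867,-1],[0,0,0,0.2765,0,-0.867,-1],[0,0,0,0.2765,0,-0.867,-1],[0,0,0,0.2765,0,-0.867,-1],[0,0,0,0.2765,0,-0.867,-1],[0,0,0,0.2765,0,-0.867,-1],[0,0,0,0.2765,0,-0.867,-1],[0,0,0,0.2765,0,-0.867,-1],[0,0,0,0.2765,0,-0.867,-1]])

```text
t: 2.1
eef_pos: [0.44, -0.2461, 0.243]
orientation: [-1.556, 0.282, -0.285]
ft_force: [0.3, 1.4, -0.0]
grip_width: 0.0856
```

```bash
python3 -c "
from h import *
s=read_state();print(s['eef_pos'],s['joints'])
p,im=cam('wrist');save('w1',im);print(p, ray(p,320,240)[0])
bl=blobs(im,(5,150,100),(20,255,255),(0,0,640,480),100)
for c,st in bl: print(c,st,onz(p,*c,.04))
for q in((.458,-.184,.068),(.468,-.313,.068)):print(proj(p,q))
"
```

```text
[ 0.4399511  -0.24609504  0.24300714] [-0.56804487  0.27437275  1.92672194 -0.00364678  0.93685104 -1.77546721]
{'vertical_fov': 58.31286428681335, 'cx': 313.4725363660698, 'cy': 243.77413251572642, 'rvec': array([-2.37076301, -1.63733964, -0.24642225]), 'tvec': array([ 0.07497157, -0.51506105,  0.23107265])} [ 0.36919899 -0.21915233  0.37412238]
[391.9 196.3] [373 177  52  52 892] [ 0.45159958 -0.18532643  0.04      ]
[259.3 257.8] [231 238  47  55 959] [ 0.46188441 -0.30279523  0.04      ]
(np.float64(402.9134648990202), np.float64(211.18563495332205))
(np.float64(245.6588278632583), np.float64(281.3122212312671))
```

View pics/w1.png

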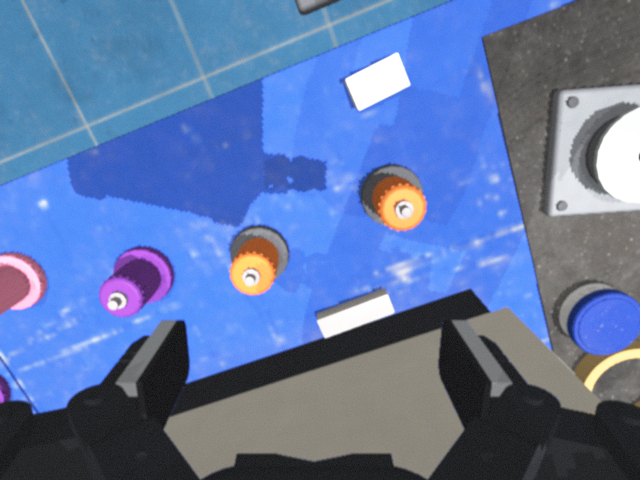

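The wrist view shows stud tops at (404,210) for the near-mat foot A and (251,277) for foot B. The table is partly visible at right, and the bar and block are clear of both feet.

```bash
python3 -c "
from h import *
p=camera_params('wrist');pt=camera_params('top');ps=camera_params('side')
print(onz(p,404,210,.068),onz(p,251,277,.068))
# tops in the top view (stud) crop scale 3.6 offset 165,215
print(onz(pt,165+597/3.6,215+143/3.6,.068),onz(pt,165+742/3.6,215+130/3.6,.068))
P,e=tri(pt,(165+388/3.6,215+115/3.6),ps,(250+296/5,160+(565-288)/5));print('pin top',P,e)
print(onz(pt,165+388/3.6,215+115/3.6,.048),onz(ps,250+296/5,160+(565-288)/5,.048))
go(.4575,-.1845,.06)
"
```

```text
[ 0.45700588 -0.18009928  0.068     ] [ 0.46558758 -0.30473181  0.068     ]
[ 0.45458247 -0.18169507  0.068     ] [ 0.46459273 -0.31023873  0.068     ]
pin top [0.4891326  0.00546016 0.04198398] 0.0038792499951138598
[0.48600543 0.00487741 0.048     ] [ 0.49004778 -0.00315165  0.048     ]
t 2.15 yaw 69.25984046057627 row [0.003 0.    0.002] [-0.009   0.3651  0.1238] n 4.6240904589618586
```

Request:
servo_tool(increments=[[0,0,0,-0.0143,0.05,0.1293,-1],[0,0,0,-0.0143,0.1,0.1293,-1],[0,0,0,-0.0143,0.2,0.1293,-1],[0,0,0,-0.0143,0.28,0.1293,-1],[0,0,0,-0.0143,0.35,0.1293,-1],[0,0,0,-0.0143,0.4,0.1293,-1],[0,0,0,-0.0143,0.434,0.1293,-1],[0,0,0,-0.0143,0.434,0.1293,-1],[0,0,0,-0.0143,0.434,0.1293,-1]])

```text
t: 2.9
eef_pos: [0.4554, -0.18, 0.0252]
orientation: [-1.554, 0.285, -0.283]
ft_force: [0.3, -0.1, 0.0]
grip_width: 0.0853
```

```bash
python3 -c "
from h import *
s=read_state();print(s['eef_pos'],s['ft_force'])
p,im=cam('wrist');save('w2',im)
p,im2=cam('side');save('s2',im2)
go(.456,-.181,.026)
"
```

```text
[ 0.45539134 -0.18003834  0.02515607] [ 0.33247318 -0.12503856  0.04347408]
t 3.0 yaw 69.28620210861718 row [0.003 0.    0.003] [-0.0011  0.0013 -0.0007] n 0.022189205198776416
```

View pics/w2.png

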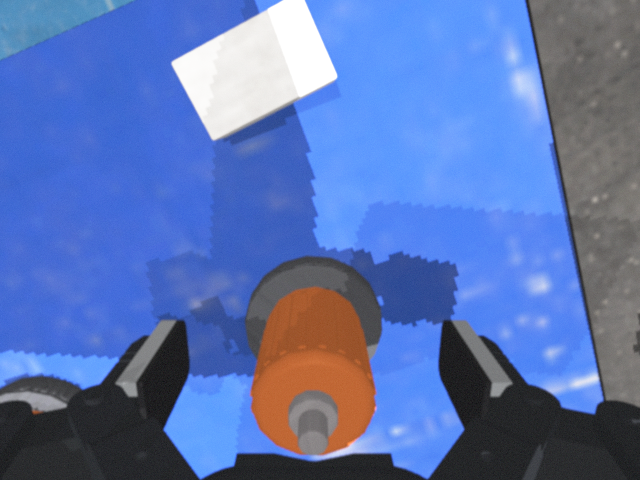

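The foot is centred between the pads (stud at (315,440), pads at x≈180 and 450). Gripping it now.

Request:
servo_tool(increments=[[0,0,0,0,0,0,1],[0,0,0,0,0,0,1],[0,0,0,0,0,0,1],[0,0,0,0,0,0,1],[0,0,0,0,0,0,1],[0,0,0,0,0,0,1],[0,0,0,0,0,0,1],[0,0,0,0,0,0,1]], newtons=60)

```text
t: 3.67
eef_pos: [0.457, -0.1811, 0.0275]
orientation: [-1.555, 0.281, -0.287]
ft_force: [-2.3, 1.5, 18.4]
grip_width: 0.0344
```

```bash
python3 -c "
from h import *
s=read_state();print(s['eef_pos'],s['ft_force'],s['grip_width'])
go(.4875,.0045,.125)
"
```

```text
[ 0.45699918 -0.18105651  0.02751083] [-2.32098592  1.5241056  18.41592492] 0.03441145963944833
t 3.6667 yaw 69.27754800308279 row [0.003 0.    0.005] [-0.0735 -0.1962  0.3682] n 5.079499917820959
```

Request:
servo_tool(increments=[[0,0,0,0,-0.07,0,1],[0,0,0,0,-0.14,0,1],[0,0,0,-0.01,-0.2,0.05,1],[0,0,0,-0.0735,-0.2,0.1,1],[0,0,0,-0.0735,-0.2,0.18,1],[0,0,0,-0.0735,-0.2,0.18,1],[0,0,0,-0.0735,-0.2,0.18,1]])

```text
t: 4.25
eef_pos: [0.4545, -0.0818, 0.1276]
orientation: [-1.556, 0.278, -0.284]
ft_force: [-0.7, 0.1, -1.0]
grip_width: 0.0345
```

```bash
python3 -c "
from h import *
s=read_state();print(s['eef_pos'],s['ft_force'],s['grip_width'])
p,im=cam('wrist');save('w3',im);print({k:np.array(v).tolist() for k,v in p.items()})
pt,it=cam('top');save('t3',it);ps,si=cam('side');save('s3',si)
c=np.zeros((480,640,3),np.uint8);c[:]=im
c2=np.zeros((480,800,3),np.uint8);c2[:,:500]=im[:, 140:];c2[:220,500:]=cv2.resize(np.ascontiguousarray(si[160:270,230:380]),(300,220));c2[220:440,500:]=cv2.resize(np.ascontiguousarray(it[200:310,190:340]),(300,220))
save('c3',c2)
go(.4875,.0045,.125)
"
```

```text
[ 0.45446359 -0.08179477  0.12758429] [-0.65145385  0.05276655 -0.96000215] 0.034499569101506665
{'vertical_fov': 58.31286428681335, 'cx': 313.4725363660698, 'cy': 243.77413251572642, 'rvec': [-2.3679979025939675, -1.6401921923305416, -0.24969798541905053], 'tvec': [-0.08289938741084513, -0.4383554594315709, 0.13362895108051162]}
t 4.4 yaw 69.25156056008501 row [0.003 0.    0.005] [-0.0002  0.0037  0.1894] n 2.271628301816568
```

View pics/c3.png

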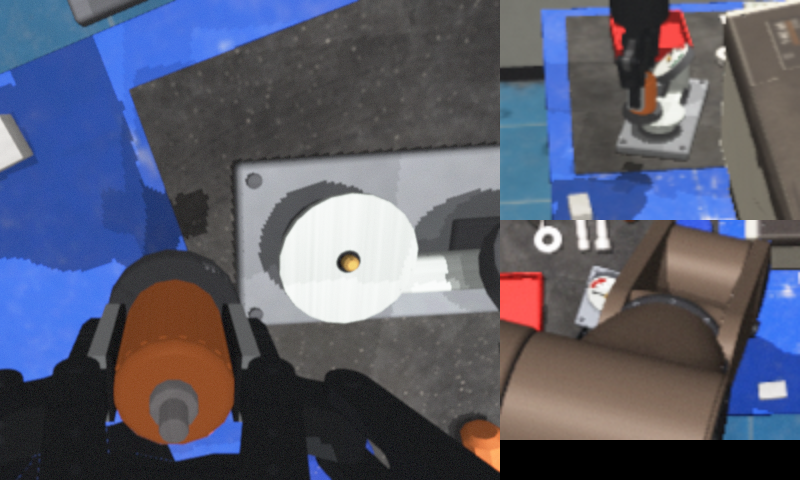

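Wrist view (crop offset +140): table centre near (489,258), brass pin (488,261), foot firmly held. Top and side views are mostly blocked by the arm, so I'll read the dial with the wrist camera.

```bash
python3 -c "
from h import *
p={'vertical_fov': 58.31286428681335, 'cx': 313.4725363660698, 'cy': 243.77413251572642, 'rvec': [-2.3679979025939675, -1.6401921923305416, -0.24969798541905053], 'tvec': [-0.08289938741084513, -0.4383554594315709, 0.13362895108051162]}
im=cv2.imread('pics/w3.png')[:,:,::-1]
print(ray(p,320,240)[0], cv2.Rodrigues(np.array(p['rvec']))[0].round(2).tolist())
for z in(.034,.038,.042,.046,.05):
  L,R,T,B=[onz(p,*q,z) for q in((419.5,258),(558,255),(487,193),(483,323))]
  print(z,np.linalg.norm(L-R)*1e3,np.linalg.norm(T-B)*1e3,((L+R+T+B)/4).round(4),'pin tip',onz(p,489,260,z+.006).round(4))
"
```

```text
[ 0.38337465 -0.05515966  0.25858422] [[0.35, 0.94, -0.0], [0.89, -0.34, 0.3], [0.28, -0.11, -0.95]]
0.034 76.21350515621714 76.55487808816903 [0.491  0.0065 0.034 ] pin tip [0.4892 0.0058 0.04  ]
0.038 74.85609004158667 75.19138288607101 [0.4891 0.0054 0.038 ] pin tip [0.4873 0.0047 0.044 ]
0.042 73.49867492695614 73.82788768397295 [0.4872 0.0043 0.042 ] pin tip [0.4854 0.0035 0.048 ]
0.046 72.14125981232567 72.46439248187498 [0.4853 0.0032 0.046 ] pin tip [0.4834 0.0024 0.052 ]
0.05 70.78384469769519 71.10089727977696 [0.4834 0.0021 0.05  ] pin tip [0.4815 0.0013 0.056 ]
```

Request:
servo_tool(increments=[[0,0,0,0,0,0.08,1],[0,0,0,0,0,0.16,1],[0,0,0,0,0.02,0.1907,1],[0,0,0,0,0.05,0.1907,1],[0,0,0,0,0.075,0.1907,1],[0,0,0,0,0.075,0.1907,1]])

```text
t: 4.9
eef_pos: [0.4867, 0.0042, 0.0873]
orientation: [-1.556, 0.285, -0.285]
ft_force: [-1.6, 0.2, -1.8]
grip_width: 0.0348
```

```bash
python3 -c "
from h import *
s=read_state();print(s['ft_force'])
go(.488,.005,.075)"
```

```text
[-1.57928056  0.22600387 -1.81528793]
t 4.9 yaw 69.1914379166746 row [0.005 0.    0.001] [0.0018 0.0246 0.0026] n 0.29765833117098095
```

Request:
servo_tool(increments=[[0.005,0,0,0.002,0.01,0.0025,1],[0.005,0,0,0.002,0.018,0.0025,1],[0.005,0,0,0.002,0.024,0.0025,1],[0.005,0,0,0.002,0.028,0.0025,1],[0.005,0,0,0.002,0.028,0.0025,1]])

```text
t: 5.32
eef_pos: [0.4881, 0.0046, 0.0733]
orientation: [-1.552, 0.285, -0.286]
ft_force: [0.6, -1.0, 0.1]
grip_width: 0.0347
```

Request:
servo_tool(increments=[[0,0,0,0,0.003,0,1],[0,0,0,0,0.006,0,1],[0,0,0,0,0.008,0,1],[0,0,0,0,0.008,0,1]])

```text
t: 5.65
eef_pos: [0.4883, 0.0046, 0.0694]
orientation: [-1.552, 0.284, -0.286]
ft_force: [-1.5, -1.6, 8.2]
grip_width: 0.0346
```

Request:
servo_tool(increments=[[0,0,0,0,0.0014,0,1],[0,0,0,0,0.0014,0,1],[0,0,0,0,0.0014,0,1],[0,0,0,0,0.0014,0,1]])

```text
t: 5.98
eef_pos: [0.4883, 0.0046, 0.0691]
orientation: [-1.552, 0.284, -0.286]
ft_force: [-1.9, -1.7, 8.6]
grip_width: 0.0342
```

```bash
python3 -c "
from h import *
s=read_state();print(s['eef_pos'],s['ft_force'])
p,im=cam('wrist');save('w4',im)
p,it=cam('top');save('t4',it);p,si=cam('side');save('s4',si)
c2=np.zeros((480,800,3),np.uint8);c2[:,:500]=im[:, 140:];c2[:220,500:]=cv2.resize(np.ascontiguousarray(si[160:270,230:380]),(300,220));c2[220:440,500:]=cv2.resize(np.ascontiguousarray(it[200:275,200:302]),(300,220))
save('c4',c2)
print(read_state()['ft_force'])"
```

```text
[0.48834478 0.00457129 0.06907634] [-1.93555666 -1.7384794   8.5760566 ]
[-3.01123381 -2.09043038  7.22058891]
```

View pics/c4.png

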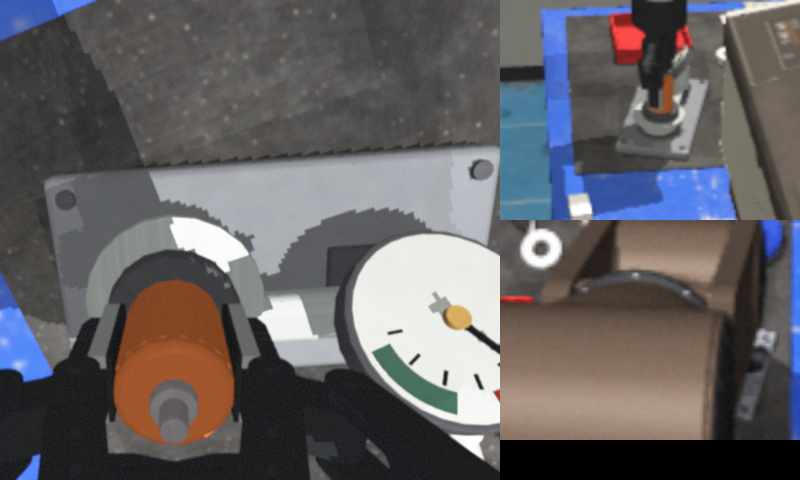

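The wrist view shows the foot flat on the table. The needle, pivoting at crop (458,317), points right and down past the crop edge near the red band. The push is only about 9 N, so I'll increase it and hold.

Request:
servo_tool(increments=[[0,0,0,0,0.003,0,1],[0,0,0,0,0.004,0,1],[0,0,0,0,0.004,0,1],[0,0,0,0,0.004,0,1],[0,0,0,0,0.004,0,1],[0,0,0,0,0.004,0,1]])

```text
t: 6.63
eef_pos: [0.4883, 0.0046, 0.0675]
orientation: [-1.552, 0.284, -0.286]
ft_force: [-4.2, -2.1, 12.9]
grip_width: 0.0346
```

Request:
servo_tool(increments=[[0,0,0,0,0.0008,0,1],[0,0,0,0,0.0008,0,1],[0,0,0,0,0.0008,0,1],[0,0,0,0,0.0008,0,1],[0,0,0,0,0.0008,0,1],[0,0,0,0,0.0008,0,1]])

```text
t: 7.13
eef_pos: [0.4883, 0.0046, 0.0677]
orientation: [-1.552, 0.283, -0.286]
ft_force: [-3.8, -0.9, 12.0]
grip_width: 0.0343
```

Request:
servo_tool(increments=[[0,0,0,0,0.0003,0,1],[0,0,0,0,0.0003,0,1],[0,0,0,0,0.0003,0,1],[0,0,0,0,0.0003,0,1],[0,0,0,0,0.0003,0,1],[0,0,0,0,0.0003,0,1],[0,0,0,0,0.0003,0,1],[0,0,0,0,0.0003,0,1],[0,0,0,0,0.0003,0,1],[0,0,0,0,0.0003,0,1],[0,0,0,0,0.0003,0,1],[0,0,0,0,0.0003,0,1]])

```text
t: 8.13
eef_pos: [0.4883, 0.0046, 0.0679]
orientation: [-1.552, 0.283, -0.287]
ft_force: [-3.5, -1.7, 12.3]
grip_width: 0.0345
```

Request:
servo_tool(increments=[[0,0,0,0,0.0003,0,1],[0,0,0,0,0.0003,0,1],[0,0,0,0,0.0003,0,1],[0,0,0,0,0.0003,0,1],[0,0,0,0,0.0003,0,1],[0,0,0,0,0.0003,0,1],[0,0,0,0,0.0003,0,1],[0,0,0,0,0.0003,0,1],[0,0,0,0,0.0003,0,1],[0,0,0,0,0.0003,0,1],[0,0,0,0,0.0003,0,1],[0,0,0,0,0.0003,0,1]])

```text
t: 9.13
eef_pos: [0.4883, 0.0046, 0.0682]
orientation: [-1.552, 0.282, -0.287]
ft_force: [-4.4, -1.6, 11.2]
grip_width: 0.0344
```

Request:
servo_tool(increments=[[0,0,0,0,0.0003,0,1],[0,0,0,0,0.0003,0,1],[0,0,0,0,0.0003,0,1],[0,0,0,0,0.0003,0,1],[0,0,0,0,0.0003,0,1],[0,0,0,0,0.0003,0,1]])

```text
t: 9.63
eef_pos: [0.4883, 0.0046, 0.0685]
orientation: [-1.552, 0.282, -0.287]
ft_force: [-2.5, -2.0, 9.9]
grip_width: 0.0345
```

```bash
python3 -c "
from h import *
s=read_state();print(s['eef_pos'],s['ft_force'],s['wrist_torque'])
p,im=cam('wrist');save('w5',im)
save('c5',cv2.resize(np.ascontiguousarray(im[200:480,200:640]),None,fx=1.5,fy=1.5))
go(.4883,.0046,.12)"
```

```text
[0.48833431 0.00457832 0.06846177] [-2.45440215 -1.95264443  9.91023079] [-0.41625603  0.49695025 -0.06159949]
t 9.6833 yaw 69.22416030179262 row [-0.    -0.     0.004] [ 2.000e-04 -1.031e-01  1.000e-04] n 1.2360991988938297
```

View pics/c5.png

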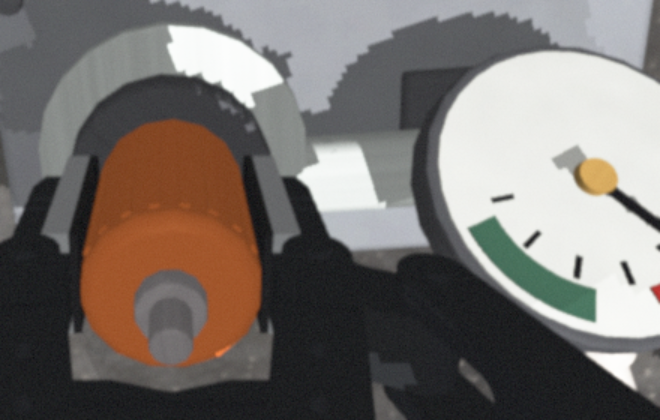

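Needle reads in the red, about 1.3–1.5 mm (pivot (597,177), needle through (660,225), red band ending at (655,290)). It stayed there under 11–14 N for over 2 s, so foot A is the soft one. Now it goes to the tray.

Request:
servo_tool(increments=[[0,0,0,0,-0.04,0,1],[0,0,0,0,-0.1,0,1],[0,0,0,0,-0.18,0,1],[0,0,0,0,-0.24,0,1],[0,0,0,0,-0.25,0.04,1],[0,0,0,-0.05,-0.25,0.12,1],[0,0,0,-0.1,-0.25,0.2,1],[0,0,0,-0.13,-0.25,0.28,1],[0,0,0,-0.13,-0.25,0.36,1],[0,0,0,-0.13,-0.25,0.37,1],[0,0,0,-0.13,-0.25,0.37,1]])

```text
t: 10.6
eef_pos: [0.4937, 0.2042, 0.1934]
orientation: [-1.551, 0.278, -0.285]
ft_force: [-0.5, -1.0, -1.9]
grip_width: 0.0349
```

```bash
python3 -c "
from h import *
s=read_state();print(s['eef_pos'],s['ft_force'],s['grip_width'])
p,im=cam('wrist');save('w6',im)
bl=blobs(im,(0,150,60),(4,255,255),(0,0,640,480),500)+blobs(im,(175,150,60),(180,255,255),(0,0,640,480),500)
for c,st in bl: print(c,st)
h=cv2.cvtColor(im,cv2.COLOR_RGB2HSV); m=cv2.inRange(h,np.array((0,170,50)),np.array((4,255,255)))|cv2.inRange(h,np.array((175,170,50)),np.array((180,255,255)))
c=max(cv2.findContours(m,0,2)[0],key=cv2.contourArea); q=cv2.approxPolyDP(c,12,True)[:,0]
for a in q: print(a,onz(p,*map(float,a),.026).round(4),onz(p,*map(float,a),.0).round(4))
go(.502,.27,.15)"
```

```text
[0.49373771 0.20423693 0.19342535] [-0.5321689  -1.0263834  -1.89643251] 0.03492399776512382
[408.  190.2] [  297    84   214   210 27594]
[465  85] [0.4436 0.329  0.026 ] [0.4455 0.3376 0.    ]
[298 152] [0.4452 0.2116 0.026 ] [0.4472 0.2099 0.    ]
[337 252] [0.5222 0.2122 0.026 ] [0.5309 0.2106 0.    ]
[377 292] [0.5628 0.2297 0.026 ] [ 0.575   0.2296 -0.    ]
[509 245] [0.5615 0.3313 0.026 ] [0.5736 0.3401 0.    ]
t 10.65 yaw 69.3919698419489 row [-0.001 -0.     0.004] [-0.0309  0.0863  0.1329] n 1.9356362764455404
```

View pics/w6.png

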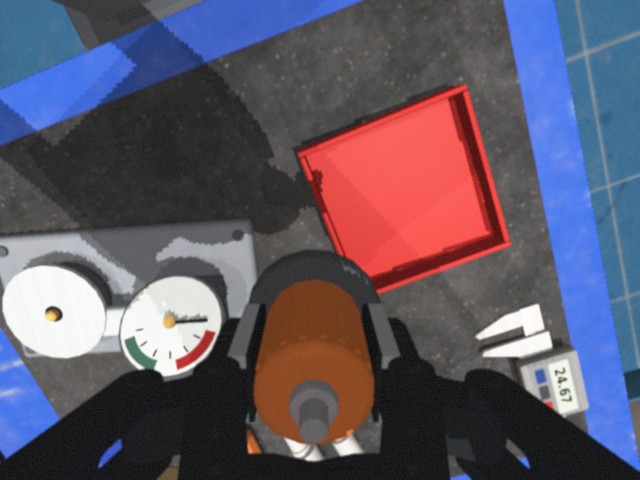

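Tray rim corners at (465,85), (298,152), (509,245) put its centre near (0.503, 0.271). The dial is back at zero.

Request:
servo_tool(increments=[[0,0,0,-0.0297,0,0.07,1],[0,0,0,-0.0297,0.02,0.1355,1],[0,0,0,-0.0297,0.09,0.1355,1],[0,0,0,-0.0297,0.16,0.1355,1],[0,0,0,-0.0297,0.22,0.1355,1],[0,0,0,-0.0297,0.26,0.1355,1],[0,0,0,-0.0297,0.285,0.1355,1],[0,0,0,-0.0297,0.295,0.1355,1],[0,0,0,-0.0297,0.295,0.1355,1]])

```text
t: 11.4
eef_pos: [0.5027, 0.2698, 0.0446]
orientation: [-1.554, 0.282, -0.284]
ft_force: [-1.7, 0.1, -1.2]
grip_width: 0.0347
```

```bash
python3 -c "
from h import *
s=read_state();print(s['eef_pos'],s['ft_force'],s['grip_width'])
go(.503,.271,.037)"
```

```text
[0.50269124 0.26977189 0.04463379] [-1.7056933   0.11816729 -1.24780643] 0.03469820738519101
t 11.4 yaw 69.34663159942355 row [0.002 0.    0.002] [-0.0003  0.0153  0.0025] n 0.1855661369735176
```

Request:
servo_tool(increments=[[0,0,0,0,0.006,0.0025,1],[0,0,0,0,0.012,0.0025,1],[0,0,0,0,0.016,0.0025,1],[0,0,0,0,0.018,0.0025,1],[0,0,0,0,0.018,0.0025,1]])

```text
t: 11.82
eef_pos: [0.5033, 0.271, 0.0359]
orientation: [-1.553, 0.282, -0.284]
ft_force: [0.0, -0.1, -1.4]
grip_width: 0.0346
```

Request:
servo_tool(increments=[[0,0,0,0,0.002,0,1],[0,0,0,0,0.004,0,1],[0,0,0,0,0.005,0,1],[0,0,0,0,0.005,0,1]])

```text
t: 12.15
eef_pos: [0.5034, 0.2711, 0.0343]
orientation: [-1.553, 0.281, -0.285]
ft_force: [-3.6, -1.7, 16.6]
grip_width: 0.0345
```

Request:
servo_tool(increments=[[0,0,0,0,-0.002,0,0.1],[0,0,0,0,-0.002,0,-0.1],[0,0,0,0,-0.002,0,-0.4],[0,0,0,0,-0.002,0,-0.4],[0,0,0,0,-0.002,0,-0.4],[0,0,0,0,-0.002,0,-0.4]])

```text
t: 12.65
eef_pos: [0.5034, 0.2711, 0.0352]
orientation: [-1.553, 0.281, -0.284]
ft_force: [-0.8, 0.0, -0.6]
grip_width: 0.0599
```

Request:
servo_tool(increments=[[0,0,0,0,-0.02,0,-0.4],[0,0,0,0,-0.08,0,-0.4],[0,0,0,0,-0.16,0,-0.4],[0,0,0,0,-0.24,0,-0.4],[0,0,0,0,-0.32,0,-0.4],[0,0,0,0,-0.34,0,-0.4],[0,0,0,0,-0.34,-0.1,-0.4],[0,0,0,0,-0.34,-0.2,-0.4],[0,0,0,0,-0.34,-0.2,-0.4]])

```text
t: 13.4
eef_pos: [0.4653, 0.1748, 0.2058]
orientation: [-1.554, 0.282, -0.283]
ft_force: [1.0, -0.2, -0.9]
grip_width: 0.0596
```

```bash
python3 -c "
from h import *
s=read_state();print(s['eef_pos'],s['ft_force'],s['grip_width'])
p,im=cam('wrist');save('w7',im)
ps,si=cam('side')
c2=np.zeros((480,800,3),np.uint8);c2[:,:500]=im[:, 140:];c2[:300,500:]=cv2.resize(np.ascontiguousarray(si[150:270,250:370]),(300,300));save('c7',c2)
for c,st in blobs(im,(5,150,80),(20,255,255),(0,0,640,480),100): print(c,st)
h=cv2.cvtColor(im,cv2.COLOR_RGB2HSV); m=cv2.inRange(h,np.array((0,170,50)),np.array((4,255,255)))|cv2.inRange(h,np.array((175,170,50)),np.array((180,255,255)))
c=max(cv2.findContours(m,0,2)[0],key=cv2.contourArea); q=cv2.approxPolyDP(c,12,True)[:,0]
for a in q: print(a,onz(p,*map(float,a),.026).round(4))
print('proj stud top if centred',proj(p,(.503,.271,.075)),proj(p,(.503,.271,.004)))
"
```

```text
[0.46525267 0.17476267 0.20577415] [ 1.04217573 -0.21566514 -0.88326774] 0.05962446436643428
[456.5 225.8] [ 427  197   69   64 1958]
[286.6 447. ] [270 434  35  26 585]
[511 111] [0.4431 0.3286 0.026 ]
[349 171] [0.4425 0.2103 0.026 ]
[401 309] [0.5601 0.2129 0.026 ]
[549 261] [0.5614 0.331  0.026 ]
proj stud top if centred (np.float64(476.8228893657123), np.float64(237.0877852693173)) (np.float64(444.37000585513596), np.float64(211.85540672307542))
```

View pics/c7.png

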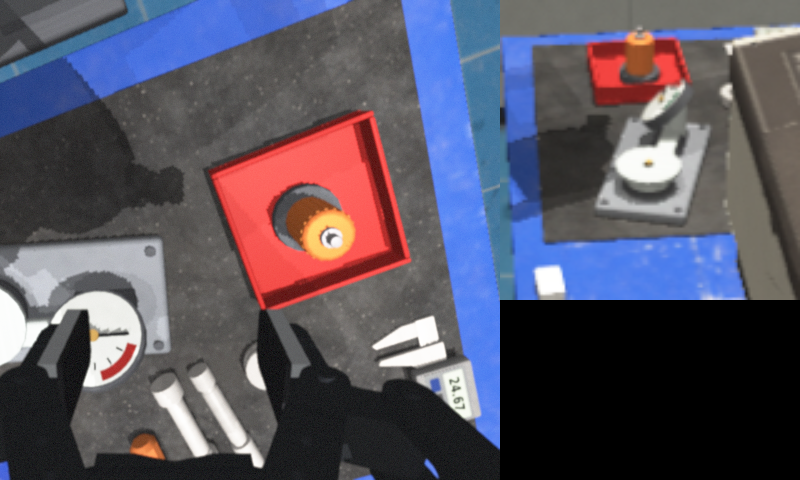

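The foot stands upright in the tray: stud at (473,238), about 2 mm from the predicted centre position (477,237). Nothing else has moved.

```bash
python3 -c "
from rig import *
print(hand_in())"
```

```text
the job is handed in; nothing more can be done
None
```

I tested the foot nearer the mat (foot A) and it is the soft one. It now stands upright in the middle of the red tray, and the job is handed in at about 13.5 s.

- **Test:** I held foot A flat on the table with a push of about 11–14 N for over two seconds. It peaked near 14.5 N just before the hold and drifted down during it. The needle stayed in the red at roughly 1.3–1.5 mm, and the dial returned to zero afterwards.
- **Placing:** in the last wrist picture the foot's stud is about 2 mm from the tray's measured centre. The side view also shows the foot upright, and the gripper is open and clear. Setting it down pressed the tray floor with about 18 N, more than I meant to use.
- **Other foot:** I did not touch foot B, so it still stands upright on the bench. I did not test it either, because foot A's own reading was clearly red.
- **Bystanders:** the bystander parts still in view looked undisturbed. I took no last overview picture of the whole bench.
- **Disagreement:** the side camera put the feet 5–8 mm off in y from the other two cameras. I went with the wrist and top views, and the grasp came out centred.

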